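# Set the spring tension of an electrode arm

### The arm

A 7-joint arm with a two-finger parallel gripper is mounted at the origin on the work surface. World frame = base frame: x ahead of the robot, y to its left, z up, the work surface at z = 0. Lengths are in m, angles in rad, forces in N, time in s.
With the tool pointing down it reaches from about 0.425 to 0.925 m from the base axis. Payload 6.8 kg.
Tool frame: the origin (TCP) lies midway between the tips of the shut fingers; the grasp point (between the pads) lies 19 mm behind it; z points along the fingers, y is the direction in which the jaws open and shut (so a half turn about z gives the same grasp; the last joint's range is limited). The gripper opens to 85 mm and grips with 20 to 120 N. Pads are 22 mm wide; open, the fingers measure 114 mm over their backs; the gripper's body (76 mm by 85 mm) begins 54 mm behind the grasp point. The pads swing forward as they close: fully open they stand 13 mm farther back than shut.
Start: joints at [1.07, 0.477, 0.022, 1.555, -0.011, 1.109, -0.083], TCP at [0.258, -0.624, 0.231] pointing down, gripper open.
Joint ranges: [-2.96, 2.96], [-0.34, 2.1], [-1.41, 1.46], [0.24, 2.44], [-1.37, 4.51], [0.17, 1.92], [-2.96, 2.96]. Speed limits (rad/s): [2.39, 2.39, 3.14, 3.14, 3.14, 3.14, 3.14].

### API

Orientations are given as a unit quaternion [w, x, y, z].
In Python, from station import bot gives the robot as it stands.
- The arm moves only by the shell command python3 -m jog 'ROWS' [FORCE]. ROWS is JSON, a list of rows, each a list of 3 entries, a list of its own where there are three numbers: the shift along the tool's x, y, z in mm, then the turn, a rotation vector about the tool's x, y, z in degrees, then the closure, from -1 (fully open) to 1 (shut). A call has 1 to 12 rows; each row shifts and turns the commanded pose from where the row before left it, along the tool's axes as they then stand; what a row does not reach is not made up. A row lasts 1/8 s, in which the tool goes at most 62.5 mm and 10.7 degrees, less where a joint would pass 70% of its speed; a pose out of reach is approached as far as the arm can. A call is refused whole if a number of a shift passes 62.5 or a number of a turn 10.7, either way. A call with a gripper value outside its range is refused whole. The fingers move at their own pace and stop on an object; FORCE is the grip in N (left out, the last holds). Time passes only in rows, so rows that do not move let the fingers close. It gives the time, the measured TCP pose, the force and the opening at its end, in the units of the state.
- bot.get_obs(): the state, without advancing time (a new reading comes with each control period).
- bot.read_camera(name): name is "side" or "top"; returns (picture, depth): 384x512x3 uint8, red, green, blue; 384x512 float32, m along the optical axis (not along the pixel's ray), 0 where there is no reading.
- bot.camera_info(name): a dict with "fx", "fy", "cx", "cy" (pixels), "k1" (the pictures are not rectified: a ray, as slopes to the right and down, at radius r is drawn at 1 + k1 r^2 times it, then the intrinsics apply), "world_from_camera" (4x4, takes a point from camera to world coordinates). Camera axes: x right, y up, looking along -z (the intrinsics and any distortion apply to the point x, -y, -z); pixel columns grow to the right and rows downward; lengths in m; the calibration is good to about 2 mm. A picture is of the moment at which its call begins. camera_info takes no time and is no camera call.
- bot.hand_in(): hands the job in, once; it reports no verdict.
Trained networks look in the newest picture that a camera, given by its name, has taken for a name from the list of things; names that differ only in an ending like _2 or _b are one class to them, and where a whole thing is asked for, a point or a joint stands for the part that bears it (a point fixed in the world has none). Each returns a list of dicts, best first, with "score" (0 to 1); they miss things now and then, are a little off and sometimes report something else, mostly with a low value. They report only what shows in the picture. A call takes as long as a camera call.
- bot.find_in(camera, thing): "xy" ([column, row] as shares, 0 to 1, of the picture: columns of its width, rows of its height, amid what is visible of it).
- bot.cut_out(camera, thing): "pixels" (384x512 bool, what is visible of it) and "xy" ([column, row] as shares, 0 to 1, of the picture: columns of its width, rows of its height, amid what is visible of it).
- bot.landmark_of(camera, thing): "xy" ([column, row] as shares, 0 to 1, of the picture: columns of its width, rows of its height: a listed point, or the origin of a listed thing).
The state is a dict: "t": time; "q": joint angles; "joint_vel": joint speeds; "joint_torque": joint torques, N m; "eef_pos": TCP position; "tool_rot": TCP orientation; "contact_force": force on the tool from outside, world axes, zero at the start; "torque": the same for the moment, N m; "gripper_width": opening from 0.0 (shut) to 1.0 (fully open).
Only numpy, scipy, OpenCV 4.12 (cv2) and the standard library are available. Lean on these libraries where they do the work, as an engineer would, in place of code of your own. Each camera call takes 0.05 s, during which the arm holds its last target.

### The job

The spring arm that carries the electrodes has gone too soft: press straight down on the top of its bar at mid-span with 10 N to see how far it gives, and tighten the tension knob (clockwise from above) until that 10 N press pushes the middle of the bar about 8 mm below its upper stop. Finish with a steady check press of a second or so at 10 N that shows about 8 mm, then let the arm spring back up and leave the knob as set. Never push on the arm with more than 15 N, do not touch the glass electrodes or their holder, and leave everything else on the bench where it stands.

Things in the scene. Friction and masses are not known exactly. Their poses are not given: they have to be found in the camera images.
- stand: Electrode stand, fixed: black disc base 128 mm across, 24 mm high, steel post, on top a dark grey yoke (x -49 to 17, y -22 to 22, z 177 to 259 mm). Origin: centre of the base's underside, on the bench. x axis: level, from the post along the arm to the electrodes; z up. Arm pivot at (0, 0, 200) mm, knob axis at (-25, 0) mm.
- spring_arm: Black spring arm, level when up on its stop: flat-topped bar 20 mm wide, 14 mm high, bare from 17 to 200 mm ahead of the pivot. Origin: the pivot, 200 mm above the bench; x along the bar to the electrodes (dips when pressed). A spring plunger on its tail holds it up; slack, it may rest 7 mm low at mid-span. Once off its stop it gives about 2 mm at mid-span per further newton pressed there.
- bar_mid (a point): Mid-span of the arm: point in the middle of the bar's flat top, 110 mm from the pivot, level with 207 mm above the bench when the arm is up against its stop. The arm's give is how far this point is below that height.
- electrodes: Electrode holder and two glass electrodes at the arm's free end, fixed to it: block 44 x 54 x 20 mm centred 222 mm from the pivot (the origin), caps to 48 mm above the bar's centre line, glass stems 12 mm thick to 100 mm below it. Their weight is not known. Fragile, not to be touched.
- knob_grip (a point): Black lobed tension knob on top of the yoke, 40 mm across, 26 mm high (267 to 293 mm above the bench), upright axis, a small light rib on top. The point lies on the axis, 280 mm above the bench, at the height to grip. Grip it at any yaw; it keeps its height as it turns; turning takes about 0.3 N m.
- tension_knob (a joint): Angle of the knob, rad: 0 fully slack, grows clockwise seen from above (tightening), to 5.5 at most. Stays where it is left. Each further 1 rad lowers the give under a given press by about 5.6 mm. The right setting depends on the electrodes' weight and lies 1 to 3.3 rad on from the start.
- dish: Low open glass dish, 84 mm across, 42 mm high, loose, under the electrodes. Origin: centre of its underside.
- vial_a: Small amber vial with white cap, 28 mm across, 55 mm high, loose. Origin: centre of its underside.
- vial_b: Small amber vial with white cap, 28 mm across, 62 mm high, loose. Origin: centre of its underside.
- wash_bottle: White plastic bottle with blue cap, 68 mm across, 170 mm high, loose. Origin: centre of its underside.
- wide_jar: White wide-mouth jar, 84 mm across, 125 mm high, loose. Origin: centre of its underside.
- amber_bottle: Amber bottle with black cap, 66 mm across, 150 mm high, loose. Origin: centre of its underside.

How it is judged:
On the way:
1. the arm, pressed at mid-span (within 25 mm) with 8.5 to 11.5 N, stands 5.5 to 10.5 mm below its stop there (contact force between the fingers and spring_arm between 8.5 and 11.5 N and z of bar_mid in the frame of stand between 0.1965 and 0.2015 m and horizontal distance between the grasp point and bar_mid below 0.025 m), for 0.4 s.
At the end, for the whole second after the job is handed in: the arm is back up within 2 mm of its upper stop at mid-span, the knob is at rest, and the spring still holds the arm against its stop with the load that belongs to a give of about 8 mm at 10 N (8.5 to 24 N on the stop pad) (z of bar_mid in the frame of stand above 0.205 m and contact force between spring_arm_c0 and stand_c4 between 8.5 and 24 N and velocity of joint tension_knob between -0.05 and 0.05 rad/s); the robot touches nothing.
It fails at once if the arm is pushed with more than 20 N (contact force between any of the fingers, the arm and spring_arm above 20 N).
It fails at once if the electrodes or their holder are touched (contact force between any of the fingers, the arm and electrodes above 0.5 N).
It fails at once if a thing on the bench is moved by more than 20 mm (distance of any of dish, vial_a, vial_b, wash_bottle, wide_jar, amber_bottle from where it was at the start of the episode above 0.02 m).
It also fails if it takes over 72 s, if anything falls off the work surface, if the arm or the gripper's body presses on something with over 40 N, if the wrist force passes 120 N, or if a joint passes its speed limit or range.

## Working session

There is one attempt and no reset: what is moved stays moved. The work goes in short steps, Python scripts to look and compute and a shell command to move; the robot and the scene stay as the last step left them, time stands still between calls to the robot, and variables do not carry over. Pictures are saved under pics/ and viewed, and the job is handed in when it is done.

```bash
mkdir -p pics; ls; cat > h.py <<'E'
import numpy as np, cv2
from station import bot
def ray(cam,u,v):
    i=bot.camera_info(cam); 
    xd=np.array([(u-i["cx"])/i["fx"],(v-i["cy"])/i["fy"]])
    x=xd.copy()
    for _ in range(20): x=xd/(1+i["k1"]*(x@x))
    return x,np.array(i["world_from_camera"])
def pt(cam,u,v,d):
    x,T=ray(cam,u,v); return (T@np.array([x[0]*d,-x[1]*d,-d,1]))[:3]
def atz(cam,u,v,z):
    x,T=ray(cam,u,v); o=T[:3,3]; dr=T[:3,:3]@np.array([x[0],-x[1],-1]); return o+dr*(z-o[2])/dr[2]
E
python3 - <<'E'
from h import *
print(bot.get_obs())
for c in("side","top"):
    im,d=bot.read_camera(c); cv2.imwrite(f"pics/{c}0.png",im[:,:,::-1]); np.save(f"{c}0.npy",d)
    i=bot.camera_info(c); print(c,np.round(i["world_from_camera"],3).tolist(),i["fx"],i["k1"])
    for n in("knob_grip","bar_mid","stand","spring_arm","electrodes"):
        r=bot.landmark_of(c,n)
        for e in r[:2]: print(c,n,e["score"],e["xy"][0]*512,e["xy"][1]*384)
E
```

```text
pics
{'t': 0.0, 'q': array([ 1.06987069,  0.47777937,  0.02231621,  1.55647301, -0.01146788,
        1.10925925, -0.08311425]), 'joint_vel': array([ 0.00027173,  0.00065612, -0.00030754, -0.00179535,  0.00070697,
        0.00138874, -0.0005105 ]), 'joint_torque': array([-9.20253515e-04, -5.96449864e+01,  1.60775967e+00, -2.81197500e+01,
        1.25712622e-02,  9.52205068e-03, -7.56697318e-06]), 'eef_pos': array([ 0.25815549, -0.62304465,  0.23033004]), 'tool_rot': array([-8.60504949e-04,  9.80768408e-01,  1.95173074e-01, -2.47921490e-04]), 'contact_force': array([-0.17528999,  0.43093596, -0.22029613]), 'torque': array([0.00785935, 0.03371555, 0.01131802]), 'gripper_width': 0.9976098443200633}
side [[-0.879, 0.216, -0.425, 0.131], [-0.476, -0.432, 0.766, 0.838], [-0.018, 0.876, 0.482, 0.697], [0.0, 0.0, 0.0, 1.0]] 356.23834352678483 -0.046460730724093444
side knob_grip 0.79 205.6192 180.4032
side bar_mid 0.82 255.1808 191.808
side stand 0.72 219.904 262.50239999999997
side spring_arm 0.77 216.6784 206.28480000000002
side spring_arm 0.67 287.488 234.7008
side electrodes 0.81 285.3888 180.5952
top [[0.01, 0.998, -0.058, 0.519], [-1.0, 0.011, 0.007, 0.037], [0.008, 0.058, 0.998, 1.624], [0.0, 0.0, 0.0, 1.0]] 441.30756995108885 -0.12250022411475665
top knob_grip 0.41 199.68 185.5872
top bar_mid 0.95 240.5888 209.7024
top stand 0.72 211.5072 197.4912
top spring_arm 0.68 211.0976 194.49599999999998
top electrodes 0.68 269.8752 229.7088
```

```bash
python3 - <<'E'
from h import *
P={"side":{"knob":(205.6,180.4),"mid":(255.2,191.8),"stand":(219.9,262.5),"el":(285.4,180.6),"piv":(216.7,206.3)},
"top":{"knob":(199.7,185.6),"mid":(240.6,209.7),"stand":(211.5,197.5),"piv":(211.1,194.5),"el":(269.9,229.7)}}
z={"knob":.28,"mid":.2,"stand":0,"piv":.2,"el":.2}
for c in P:
  for n,(u,v) in P[c].items(): print(c,n,atz(c,u,v,z[n]).round(4))
for c in("side","top"):
    im=cv2.imread(f"pics/{c}0.png"); cv2.imwrite(f"pics/{c}0b.png",cv2.resize(im,(768,576)))
    cv2.imwrite(f"pics/{c}0z.png",cv2.resize(im[120:290,150:350],(800,680))[:600])
E
```

```text
side knob [0.6184 0.2056 0.28  ]
side mid [0.547  0.0781 0.2   ]
side stand [0.6105 0.1852 0.    ]
side el [ 0.4985 -0.0207  0.2   ]
side piv [0.6013 0.191  0.2   ]
top knob [0.6222 0.203  0.28  ]
top mid [0.5517 0.0793 0.2   ]
top stand [0.6    0.1931 0.    ]
top piv [0.5998 0.1754 0.2   ]
top el [ 0.4883 -0.0158  0.2   ]
```

View pics/side0b.png

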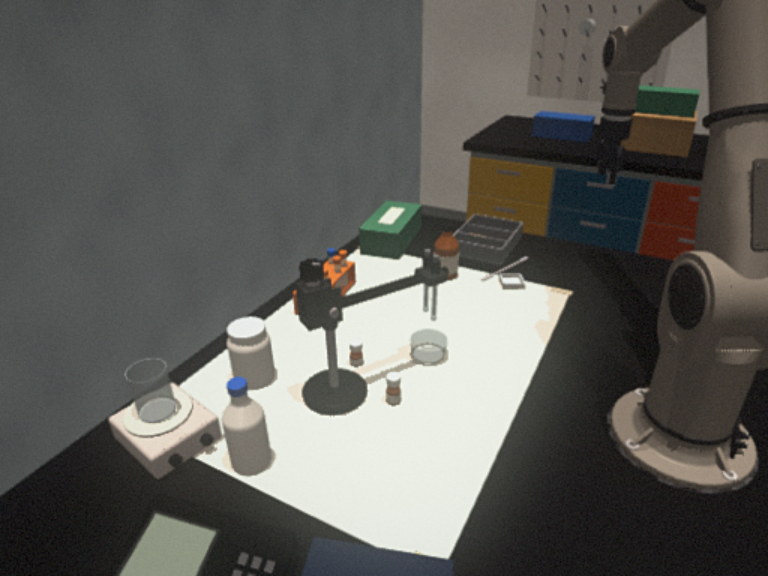

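View pics/top0b.png

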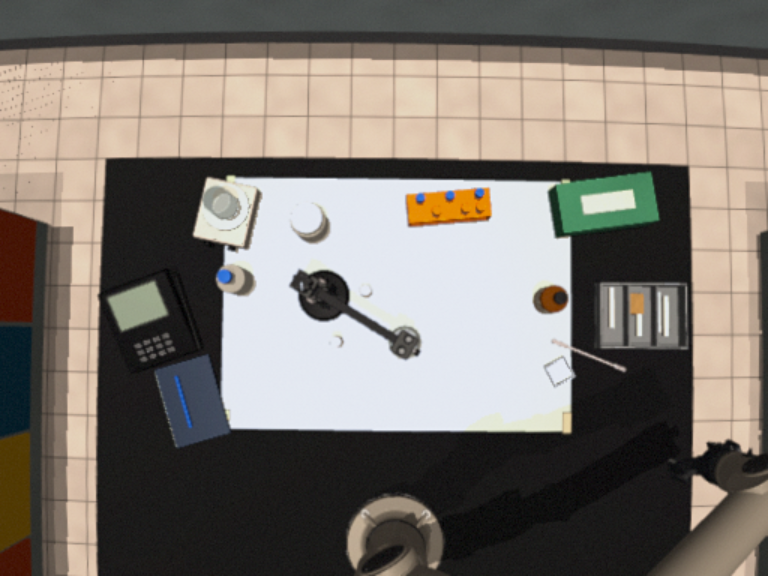

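```bash
python3 - <<'E'
from h import *
C={}
for c in("top","side"):
    d=np.load(f"{c}0.npy"); i=bot.camera_info(c)
    V,U=np.mgrid[0:384,0:512]
    p=np.stack([U.ravel(),V.ravel()],1).astype(float)
    xd=np.stack([(p[:,0]-i["cx"])/i["fx"],(p[:,1]-i["cy"])/i["fy"]],1); x=xd.copy()
    for _ in range(20): x=xd/(1+i["k1"]*(x**2).sum(1,keepdims=True))
    D=d.ravel(); T=np.array(i["world_from_camera"])
    W=np.stack([x[:,0]*D,-x[:,1]*D,-D,np.ones_like(D)],1)@T.T
    W=W[(D>0),:3]
    W=W[(abs(W[:,0]-.56)<.2)&(abs(W[:,1]-.1)<.2)]
    k=W[(W[:,2]>.28)&(W[:,2]<.31)&(np.hypot(W[:,0]-.62,W[:,1]-.204)<.05)]
    print(c,"knob",len(k),k.mean(0),k.min(0),k.max(0))
    if len(k)>3: print(cv2.minEnclosingCircle(k[:,:2].astype(np.float32)))
    b=W[(W[:,2]>.17)&(W[:,2]<.225)]
    ax=np.array([-.49,-.87]);s=(b[:,:2]-[.61,.185])@ax
    b=b[(s>.03)&(s<.19)&(np.hypot(*(b[:,:2]-[.549,.079]).T)<.1)]
    vx=cv2.fitLine(b[:,:2].astype(np.float32),cv2.DIST_HUBER,0,.01,.01).ravel(); print(" bar",len(b),vx, np.degrees(np.arctan2(vx[1],vx[0])),"z",np.percentile(b[:,2],[5,50,95]))
    t=b[b[:,2]>.19]; 
    if len(t)>20:
        sz=(t[:,:2]-[.61,.185])@ax; print(" z slope",np.polyfit(sz,t[:,2],1),"b",cv2.fitLine(t[:,:2].astype(np.float32),cv2.DIST_HUBER,0,.01,.01).ravel())
    e=W[(W[:,2]>.205)&(np.hypot(*(W[:,:2]-[.495,-.018]).T)<.06)]; print(" elec",len(e),e.mean(0) if len(e) else 0)
    y=W[(W[:,2]>.245)&(W[:,2]<.268)&(np.hypot(*(W[:,:2]-[.62,.204]).T)<.07)]; print(" yoke",len(y), y.mean(0) if len(y) else 0)
    m=W[(W[:,2]>.014)&(W[:,2]<.035)&(np.hypot(*(W[:,:2]-[.61,.185]).T)<.08)]
    print(" base",len(m),cv2.minEnclosingCircle(m[:,:2].astype(np.float32)) if len(m) else 0)
E
```

```text
top knob 113 [0.61432597 0.19835251 0.293152  ] [0.59560679 0.18046203 0.28053377] [0.63308139 0.21567546 0.29895482]
((0.6144009828567505, 0.198820561170578), 0.019005047157406807)
 bar 312 [0.5138392  0.85788655 0.550022   0.0918581 ] 59.0801 z [0.20173539 0.20669061 0.21176452]
 z slope [0.00110865 0.20665256] b [0.5138392  0.85788655 0.550022   0.0918581 ]
 elec 275 [ 0.49214108 -0.00644766  0.2149898 ]
 yoke 103 [0.60882719 0.19117875 0.25302019]
 base 496 ((0.601176381111145, 0.178619384765625), 0.06296714395284653)
side knob 163 [0.61125624 0.20722389 0.29059056] [0.59429507 0.18419547 0.2804209 ] [0.63470538 0.22365643 0.29579592]
((0.6143642067909241, 0.20265503227710724), 0.021133359521627426)
 bar 392 [0.50236326 0.8646566  0.5330355  0.07972079] 59.843517 z [0.19596729 0.20593687 0.20864896]
 z slope [-0.00400935  0.2046697 ] b [0.50236326 0.8646566  0.5330355  0.07972079]
 elec 289 [ 4.88668997e-01 -1.09640417e-04  2.19132732e-01]
 yoke 209 [0.60728378 0.20833396 0.25329516]
 base 893 ((0.6001251339912415, 0.18289300799369812), 0.0631825253367424)
```

View pics/top0z.png

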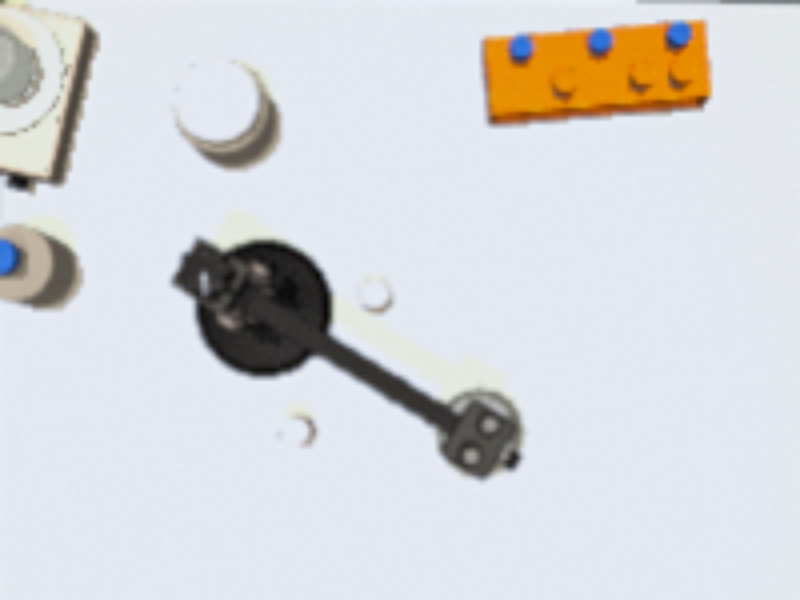

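View pics/side0z.png

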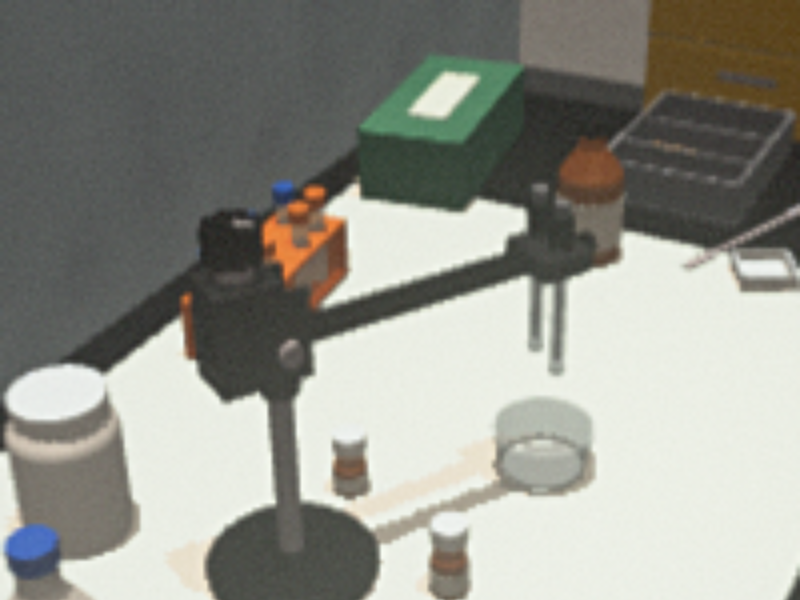

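```bash
python3 -m jog '[[[0,0,-58],[0,0,0],1],[[0,0,-58],[0,0,0],1],[[0,0,-58],[0,0,0],1],[[49,-23,0],[0,0,0],1],[[49,-23,0],[0,0,0],1],[[49,-23,0],[0,0,0],1],[[49,-23,0],[0,0,0],1],[[49,-23,0],[0,0,0],1],[[49,-23,0],[0,0,0],1],[[49,-23,0],[0,0,0],1],[[49,-23,0],[0,0,0],1]]' 40
cat >> h.py <<'E'
from scipy.spatial.transform import Rotation as Ro
MID=np.array([.545,.0855]); KN=np.array([.6137,.2013])
def st():
    o=bot.get_obs(); w,x,y,z=o["tool_rot"]; R=Ro.from_quat([x,y,z,w]).as_matrix()
    return o,R
def to(tgt):
    o,R=st(); print("t",round(o["t"],2),"q",o["q"].round(2),"pos",o["eef_pos"].round(4),"F",o["contact_force"].round(2),"w",round(o["gripper_width"],3),"yaw",np.degrees(np.arctan2(R[1,0],R[0,0])).round(1),"tilt",np.degrees(R[:2,2]).round(2))
    print("shift mm",(R.T@(np.array(tgt)-o["eef_pos"])*1000).round(1))
E
python3 -c "
from h import *
to([.545,.0855,.3])"
```

```text
t: 1.98
eef_pos: [0.551, -0.3023, 0.4055]
tool_rot: [0.0, 0.981, 0.195, 0.0]
contact_force: [-0.2, -0.2, -0.1]
gripper_width: -0.005
t 1.98 q [ 0.52  0.3  -0.16  1.42  0.05  1.42 -0.82] pos [ 0.551  -0.3023  0.4055] F [-0.21 -0.19 -0.15] w -0.005 yaw 22.5 tilt [ 0.02 -0.02]
shift mm [ 142.7 -360.6  105.4]
```

```bash
python3 -m jog '[[[24,-60,0],[0,0,0],1],[[24,-60,0],[0,0,0],1],[[24,-60,0],[0,0,0],1],[[24,-60,0],[0,0,0],1],[[23,-60,0],[0,0,0],1],[[24,-60,0],[0,0,0],1],[[0,0,60],[0,0,0],1],[[0,0,60],[0,0,0],1],[[0,0,40],[0,0,0],1],[[0,0,0],[0,0,0],1]]'
python3 - <<'E'
from h import *
to([.545,.0855,.207])
for c in("side","top"):
    im,d=bot.read_camera(c); cv2.imwrite(f"pics/{c}1.png",cv2.resize(im[120:290,150:350,::-1],(700,595)))
E
```

```text
t: 3.22
eef_pos: [0.5425, 0.0708, 0.2427]
tool_rot: [-0.0, 0.981, 0.195, -0.003]
contact_force: [0.0, -0.0, 0.3]
gripper_width: -0.002
t 3.23 q [ 0.08  0.29 -0.39  1.82  0.12  1.06 -1.54] pos [0.5425 0.0708 0.2427] F [ 0.01 -0.03  0.31] w -0.002 yaw 22.5 tilt [-0.36 -0.06]
shift mm [  8.1 -12.6  35.6]
```

View pics/side1.png

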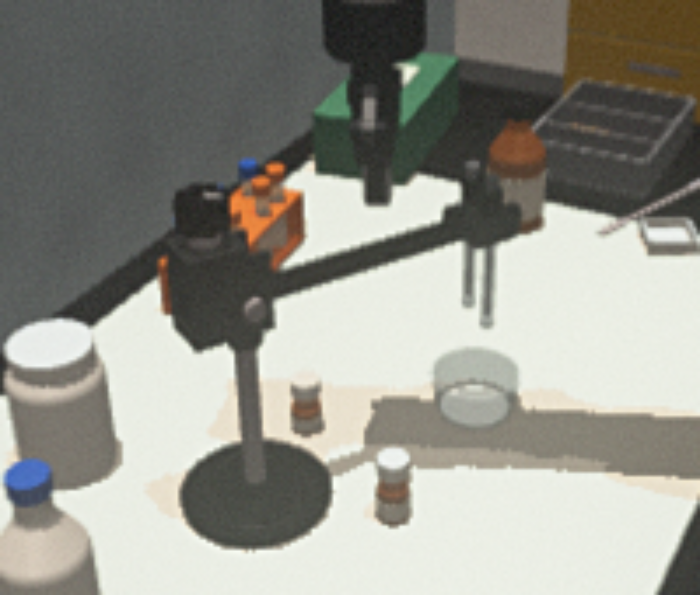

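View pics/top1.png

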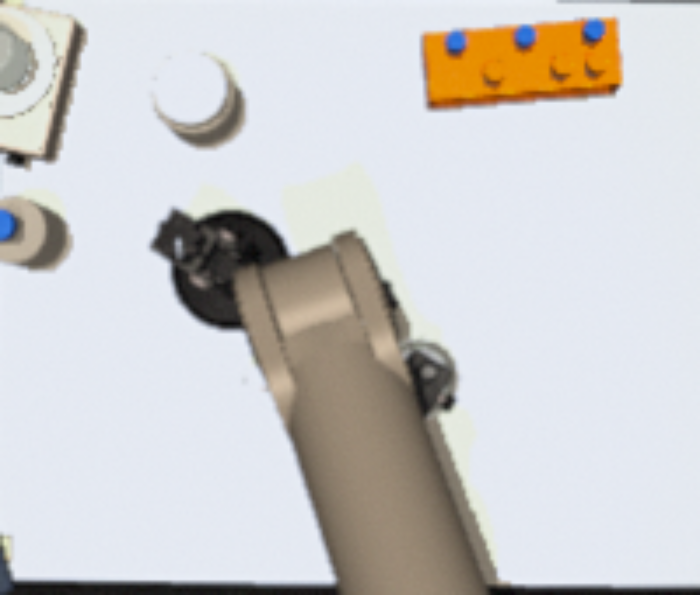

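```bash
python3 -m jog '[[[8,-12.5,10],[0,0,0],1],[[0,0,17],[0,0,0],1],[[0,0,0],[0,0,0],1],[[0,0,0],[0,0,0],1]]'
python3 -c "
from h import *
to([.545,.0855,.207])"
```

```text
t: 3.82
eef_pos: [0.5472, 0.0858, 0.2183]
tool_rot: [0.0, 0.981, 0.195, -0.0]
contact_force: [0.3, 0.3, 0.7]
gripper_width: 0.001
t 3.83 q [ 0.05  0.32 -0.39  1.84  0.14  1.01 -1.58] pos [0.5472 0.0858 0.2183] F [0.28 0.31 0.71] w 0.001 yaw 22.5 tilt [-0.01 -0.01]
shift mm [-2.2 -0.6 11.3]
```

```bash
python3 -m jog '[[[0,0,5],[0,0,0],1],[[0,0,0],[0,0,0],1],[[0,0,0],[0,0,0],1]]'; python3 -m jog '[[[0,0,4],[0,0,0],1],[[0,0,0],[0,0,0],1],[[0,0,0],[0,0,0],1]]'; python3 -m jog '[[[0,0,3],[0,0,0],1],[[0,0,0],[0,0,0],1],[[0,0,0],[0,0,0],1]]'
python3 -m jog '[[[0,0,3],[0,0,0],1],[[0,0,0],[0,0,0],1],[[0,0,0],[0,0,0],1]]'
```

```text
t: 4.2
eef_pos: [0.5473, 0.0859, 0.2134]
tool_rot: [0.0, 0.981, 0.195, 0.0]
contact_force: [0.6, -1.1, -0.1]
gripper_width: 0.002
t: 4.58
eef_pos: [0.5472, 0.086, 0.2092]
tool_rot: [0.0, 0.981, 0.195, -0.0]
contact_force: [0.7, -1.2, -0.6]
gripper_width: -0.0
t: 4.95
eef_pos: [0.5472, 0.086, 0.2063]
tool_rot: [0.0, 0.981, 0.195, -0.0]
contact_force: [-0.7, 0.5, -0.9]
gripper_width: 0.002
t: 5.32
eef_pos: [0.5473, 0.0859, 0.2034]
tool_rot: [0.0, 0.981, 0.195, 0.0]
contact_force: [-0.1, -1.0, 2.5]
gripper_width: -0.001
```

```bash
python3 -m jog '[[[0,0,3],[0,0,0],1],[[0,0,0],[0,0,0],1],[[0,0,0],[0,0,0],1]]'; python3 -m jog '[[[0,0,4],[0,0,0],1],[[0,0,0],[0,0,0],1],[[0,0,0],[0,0,0],1]]'; python3 -m jog '[[[0,0,3],[0,0,0],1],[[0,0,0],[0,0,0],1],[[0,0,0],[0,0,0],1]]'
```

```text
t: 5.7
eef_pos: [0.5472, 0.0859, 0.2004]
tool_rot: [0.0, 0.981, 0.195, 0.0]
contact_force: [-1.8, -0.8, 4.0]
gripper_width: -0.003
t: 6.08
eef_pos: [0.5473, 0.086, 0.1966]
tool_rot: [0.0, 0.981, 0.195, 0.0]
contact_force: [-1.6, -1.2, 6.3]
gripper_width: 0.002
t: 6.45
eef_pos: [0.5474, 0.0861, 0.1939]
tool_rot: [0.0, 0.981, 0.195, 0.0]
contact_force: [-2.0, -0.6, 7.2]
gripper_width: -0.003
```

```bash
python3 - <<'E'
from h import *
f=[]
for _ in range(8):
    bot.read_camera("side"); f.append(bot.get_obs()["contact_force"])
f=np.array(f);print(f.mean(0),f.std(0));to([.545,.0855,.207])
E
```

```text
[-2.6317013  -1.00517629  7.3400095 ] [0.69038921 0.37028841 0.42672371]
t 6.85 q [ 0.05  0.35 -0.39  1.87  0.16  0.96 -1.59] pos [0.5474 0.0861 0.1939] F [-2.71 -0.85  7.59] w -0.002 yaw 22.5 tilt [ 0.03 -0.  ]
shift mm [ -2.4  -0.4 -13.1]
```

```bash
python3 -m jog '[[[0,0,4],[0,0,0],1],[[0,0,0],[0,0,0],1],[[0,0,0],[0,0,0],1]]'; python3 - <<'E'
from h import *
f=[]
for _ in range(6):
    bot.read_camera("side"); f.append(bot.get_obs()["contact_force"])
f=np.array(f);print(f.mean(0),f.std(0));to([.545,.0855,.207])
E
```

```text
t: 7.22
eef_pos: [0.5475, 0.0863, 0.1902]
tool_rot: [-0.0, 0.981, 0.195, 0.001]
contact_force: [-3.1, 0.0, 9.3]
gripper_width: 0.001
[-2.76449554 -0.92269719  9.32078439] [0.53373915 0.36376621 0.82348601]
t 7.53 q [ 0.05  0.35 -0.39  1.87  0.16  0.95 -1.59] pos [0.5475 0.0863 0.1902] F [-2.43 -1.29  7.95] w 0.003 yaw 22.5 tilt [0.06 0.01]
shift mm [ -2.6  -0.3 -16.8]
```

```bash
python3 -m jog '[[[0,0,-60],[0,0,0],1],[[0,0,-60],[0,0,0],1],[[0,0,-40],[0,0,0],1],[[53,-40,0],[0,0,-10],-1],[[53,-60,0],[0,0,-10.5],-1],[[0,0,0],[0,0,-10.5],-1],[[0,0,0],[0,0,-10.5],-1],[[0,0,0],[0,0,-10.5],-1],[[0,0,0],[0,0,-10.5],-1],[[0,0,0],[0,0,-10.5],-1],[[0,0,0],[0,0,-10.5],-1]]'
python3 - <<'E'
from h import *
to([*KN,.263])
E
```

```text
t: 8.9
eef_pos: [0.5886, 0.2017, 0.3487]
tool_rot: [-0.0, 0.599, 0.801, -0.0]
contact_force: [0.2, -0.6, 0.5]
gripper_width: 1.004
t 8.9 q [ 0.08  0.39 -0.69  1.5   0.25  1.35 -0.35] pos [0.5886 0.2017 0.3487] F [ 0.23 -0.63  0.54] w 1.004 yaw 106.4 tilt [-0.03  0.01]
shift mm [-7.5 24.  85.7]
```

```bash
python3 -m jog '[[[-7.5,24,0],[0,0,-10.5],-1],[[0,0,0],[0,0,-10.5],-1],[[0,0,0],[0,0,-10.5],-1],[[0,0,0],[0,0,-10.5],-1],[[0,0,0],[0,0,-10.5],-1],[[0,0,0],[0,0,-10.5],-1],[[0,0,0],[0,0,-10.5],-1],[[0,0,0],[0,0,-10.5],-1],[[0,0,0],[0,0,-10.5],-1],[[0,0,0],[0,0,-10.5],-1],[[0,0,0],[0,0,-10.5],-1],[[0,0,0],[0,0,0],-1]]'
python3 - <<'E'
from h import *
to([*KN,.263])
im,d=bot.read_camera("side"); cv2.imwrite("pics/side2.png",cv2.resize(im[120:290,150:350,::-1],(700,595)))
E
```

```text
t: 10.4
eef_pos: [0.6138, 0.2009, 0.3486]
tool_rot: [-0.0, -0.354, 0.935, 0.001]
contact_force: [-0.4, 0.8, -0.1]
gripper_width: 1.004
t 10.4 q [ 0.29  0.56 -1.09  1.43  0.49  1.45  1.5 ] pos [0.6138 0.2009 0.3486] F [-0.4   0.76 -0.11] w 1.004 yaw -138.6 tilt [-0.06  0.04]
shift mm [-0.2  0.2 85.6]
```

View pics/side2.png

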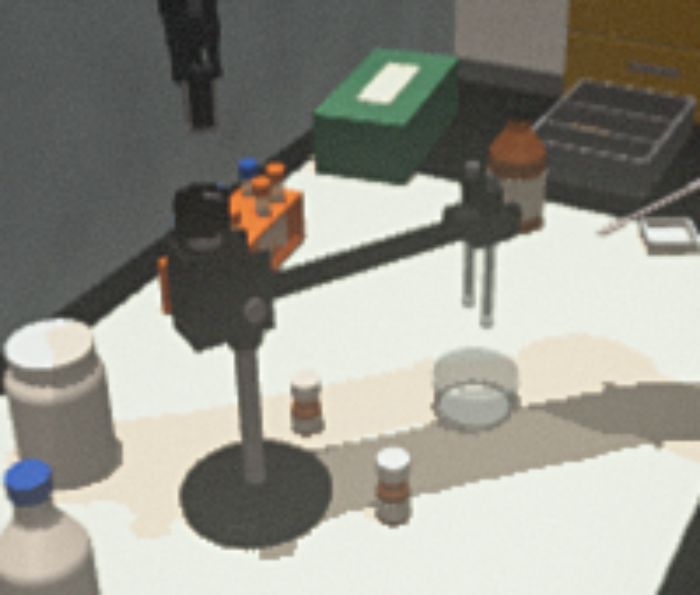

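```bash
python3 -m jog '[[[0,0,40],[0,0,0],-1],[[0,0,30],[0,0,0],-1],[[0,0,14],[0,0,0],-1],[[0,0,0],[0,0,0],-1]]' 
python3 -m jog '[[[0,0,0],[0,0,0],0.2],[[0,0,0],[0,0,0],0.2],[[0,0,0],[0,0,0],0.2],[[0,0,0],[0,0,0],1],[[0,0,0],[0,0,0],1],[[0,0,0],[0,0,0],1],[[0,0,0],[0,0,0],1],[[0,0,0],[0,0,0],1]]' 60
python3 - <<'E'
from h import *
to([*KN,.263])
im,d=bot.read_camera("side"); cv2.imwrite("pics/side3.png",cv2.resize(im[120:290,150:350,::-1],(700,595)))
E
```

```text
t: 10.95
eef_pos: [0.6136, 0.2009, 0.2648]
tool_rot: [-0.001, -0.354, 0.935, 0.0]
contact_force: [-0.1, 0.1, 0.7]
gripper_width: 0.996
t: 11.95
eef_pos: [0.6145, 0.2009, 0.2667]
tool_rot: [0.001, -0.354, 0.935, -0.0]
contact_force: [0.5, -1.9, 5.9]
gripper_width: 0.443
t 11.95 q [ 0.29  0.61 -1.06  1.54  0.55  1.31  1.46] pos [0.6145 0.2009 0.2667] F [ 0.49 -1.9   5.88] w 0.443 yaw -138.5 tilt [0.12 0.  ]
shift mm [0.3 0.8 3.7]
```

View pics/side3.png

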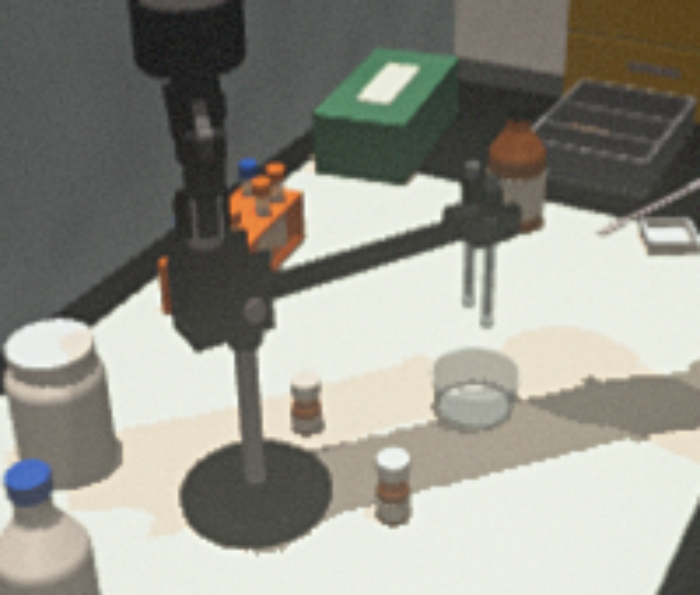

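```bash
python3 -m jog '[[[0,0,0],[0,0,10],1],[[0,0,0],[0,0,10],1],[[0,0,0],[0,0,10],1],[[0,0,0],[0,0,0],1]]'
python3 - <<'E'
from h import *
to([*KN,.263]);print(bot.get_obs()["torque"])
E
```

```text
t: 12.5
eef_pos: [0.6143, 0.2014, 0.2667]
tool_rot: [0.001, -0.101, 0.995, 0.0]
contact_force: [-0.8, -0.8, 6.2]
gripper_width: 0.448
t 12.5 q [ 0.23  0.57 -0.95  1.54  0.47  1.28  0.99] pos [0.6143 0.2014 0.2667] F [-0.78 -0.83  6.25] w 0.448 yaw -168.5 tilt [0.13 0.02]
shift mm [0.6 0.  3.7]
[-0.15588407  0.09159168 -0.1630254 ]
```

```bash
python3 -m jog '[[[0,0,0],[0,0,10],1],[[0,0,0],[0,0,10],1],[[0,0,0],[0,0,10],1],[[0,0,0],[0,0,10],1],[[0,0,0],[0,0,10],1],[[0,0,0],[0,0,10],1],[[0,0,0],[0,0,10],1],[[0,0,0],[0,0,2],1],[[0,0,0],[0,0,0],1]]'
python3 - <<'E'
from h import *
to([*KN,.263]);print(bot.get_obs()["torque"])
E
python3 -m jog '[[[0,0,0],[0,0,0],0.4],[[0,0,0],[0,0,0],-1],[[0,0,0],[0,0,0],-1],[[0,0,0],[0,0,0],-1],[[0,0,0],[0,0,0],-1]]'
python3 - <<'E'
from h import *
to([*KN,.263])
E
```

```text
t: 13.62
eef_pos: [0.6148, 0.2026, 0.2667]
tool_rot: [0.001, 0.501, 0.865, 0.002]
contact_force: [3.1, 3.2, 6.8]
gripper_width: 0.453
t 13.62 q [ 0.07  0.48 -0.68  1.55  0.32  1.21 -0.15] pos [0.6148 0.2026 0.2667] F [3.08 3.23 6.77] w 0.453 yaw 119.8 tilt [0.19 0.14]
shift mm [-0.6 -1.6  3.7]
[ 0.5347926  -0.49756956 -0.06503327]
t: 14.25
eef_pos: [0.6136, 0.2008, 0.265]
tool_rot: [-0.0, 0.504, 0.864, -0.0]
contact_force: [0.7, 0.5, 0.6]
gripper_width: 0.999
t 14.25 q [ 0.07  0.48 -0.68  1.56  0.32  1.21 -0.15] pos [0.6136 0.2008 0.265 ] F [0.66 0.55 0.61] w 0.999 yaw 119.5 tilt [-0.03 -0.02]
shift mm [0.4 0.4 2. ]
```

```bash
python3 -m jog '[[[0,0,-50],[0,0,0],-1],[[0,0,-40],[0,0,0],1],[[-33,-58,0],[0,0,0],1],[[-33,-58,0],[0,0,0],1],[[0,0,60],[0,0,0],1],[[0,0,55],[0,0,0],1],[[0,0,20],[0,0,0],1],[[0,0,0],[0,0,0],1],[[0,0,0],[0,0,0],1]]' 40
python3 - <<'E'
from h import *
f=[]
for _ in range(4):
    bot.read_camera("side"); f.append(bot.get_obs()["contact_force"])
print(np.mean(f,0));to([*MID,.207])
E
```

```text
t: 15.38
eef_pos: [0.5504, 0.0942, 0.2216]
tool_rot: [0.001, 0.504, 0.864, 0.001]
contact_force: [0.3, 0.3, 1.1]
gripper_width: -0.001
[ 0.33447473 -0.23044193 -0.00041695]
t 15.57 q [ 0.26  0.37 -0.68  1.81  0.27  1.05 -0.  ] pos [0.5503 0.094  0.2215] F [ 0.76 -0.34 -0.78] w -0.005 yaw 119.5 tilt [0.12 0.01]
shift mm [-4.7 -8.8 14.5]
```

```bash
python3 -m jog '[[[-4.7,-8.8,10],[0,0,0],1],[[0,0,0],[0,0,0],1],[[0,0,5],[0,0,0],1],[[0,0,2],[0,0,0],1],[[0,0,0],[0,0,0],1],[[0,0,0],[0,0,0],1]]'; python3 -m jog '[[[0,0,2],[0,0,0],1],[[0,0,0],[0,0,0],1],[[0,0,0],[0,0,0],1]]';  python3 -m jog '[[[0,0,2],[0,0,0],1],[[0,0,0],[0,0,0],1],[[0,0,0],[0,0,0],1]]'
```

```text
t: 16.32
eef_pos: [0.5445, 0.0849, 0.2039]
tool_rot: [0.0, 0.504, 0.864, -0.0]
contact_force: [-2.4, -2.3, 6.3]
gripper_width: 0.002
t: 16.7
eef_pos: [0.5445, 0.0848, 0.202]
tool_rot: [0.0, 0.504, 0.864, -0.0]
contact_force: [-3.2, -2.6, 8.2]
gripper_width: 0.005
t: 17.08
eef_pos: [0.5445, 0.0848, 0.2001]
tool_rot: [0.0, 0.504, 0.864, -0.0]
contact_force: [-3.6, -2.4, 9.6]
gripper_width: 0.0
```

```bash
cat > m.py <<'E'
from h import *
f=[];z=[]
for _ in range(6):
    bot.read_camera("side"); o=bot.get_obs(); f.append(o["contact_force"]); z.append(o["eef_pos"][2])
f=np.array(f);print(f.mean(0).round(2),f.std(0).round(2),"norm",np.linalg.norm(f.mean(0)).round(2),"z",np.mean(z).round(4)); to([*MID,.207])
E
python3 m.py
```

```text
[-3.59 -2.72  9.25] [0.36 0.62 0.45] norm 10.29 z 0.2002
t 17.38 q [ 0.27  0.38 -0.67  1.85  0.28  1.   -0.01] pos [0.5445 0.0848 0.2002] F [-3.12 -3.28  9.54] w -0.002 yaw 119.5 tilt [ 0.03 -0.07]
shift mm [ 0.3  0.7 -6.8]
```

```bash
python3 -m jog '[[[0,-0.8,1],[0,0,0],1],[[0,0,0],[0,0,0],1],[[0,0,0],[0,0,0],1]]'; python3 m.py
```

```text
t: 17.75
eef_pos: [0.5444, 0.0848, 0.1995]
tool_rot: [0.001, 0.504, 0.864, 0.0]
contact_force: [-1.4, -1.5, 9.7]
gripper_width: -0.0
[-2.1  -2.14  9.46] [0.51 0.43 0.49] norm 9.93 z 0.1995
t 18.05 q [ 0.27  0.38 -0.67  1.85  0.28  1.   -0.01] pos [0.5444 0.0848 0.1995] F [-1.6  -1.55  9.99] w -0.002 yaw 119.5 tilt [ 0.11 -0.03]
shift mm [ 0.4  0.9 -7.5]
```

```bash
python3 -m jog '[[[0,-0.4,0.5],[0,0,0],1],[[0,0,0],[0,0,0],1],[[0,0,0],[0,0,0],1],[[0,0,0],[0,0,0],1],[[0,0,0],[0,0,0],1],[[0,0,0],[0,0,0],1],[[0,0,0],[0,0,0],1],[[0,0,0],[0,0,0],1],[[0,0,0],[0,0,0],1],[[0,0,0],[0,0,0],1]]'; python3 - <<'E'
from h import *
f=[]
for _ in range(10):
    im,d=bot.read_camera("side"); o=bot.get_obs(); f.append(o["contact_force"])
f=np.array(f);print(f.mean(0).round(2),"norm",np.linalg.norm(f.mean(0)).round(2));to([*MID,.207])
cv2.imwrite("pics/side4.png",cv2.resize(im[120:290,150:350,::-1],(700,595)))
E
```

```text
t: 19.3
eef_pos: [0.5444, 0.0848, 0.1992]
tool_rot: [0.001, 0.504, 0.864, 0.001]
contact_force: [-1.5, -1.7, 8.6]
gripper_width: -0.0
[-1.29 -1.91  9.55] norm 9.82
t 19.8 q [ 0.27  0.38 -0.67  1.85  0.28  1.   -0.01] pos [0.5444 0.0848 0.1992] F [-1.91 -2.09 10.02] w -0.008 yaw 119.5 tilt [ 0.15 -0.01]
shift mm [ 0.3  0.9 -7.8]
```

View pics/side4.png

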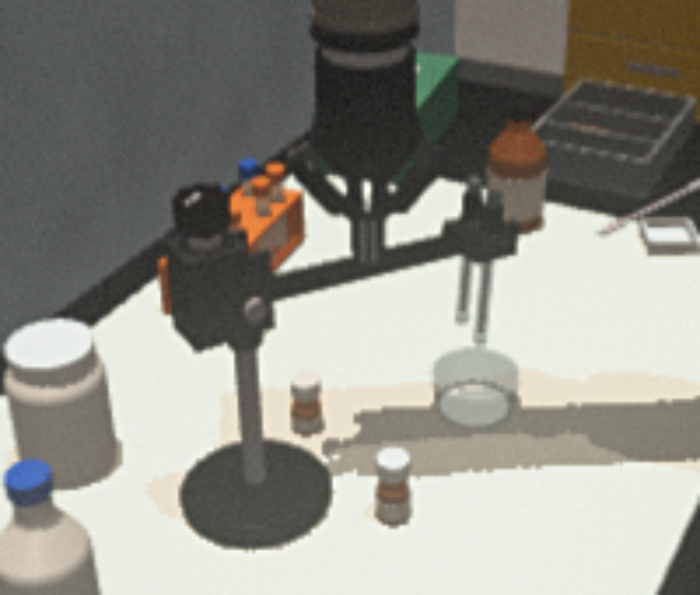

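The fingers stand on the bar at mid-span (368,258). The knob at (202,210) is clear, and the glass is clear too. Over a hold of about 1.7 s it showed 7.8 mm at about 9.8 N. Now I'll release.

```bash
python3 -m jog '[[[0,0,-6],[0,0,0],1],[[0,0,-8],[0,0,0],1],[[0,0,-50],[0,0,0],1],[[0,0,-60],[0,0,0],1],[[0,0,-40],[0,0,0],1],[[0,0,0],[0,0,0],1],[[0,0,0],[0,0,0],1],[[0,0,0],[0,0,0],1],[[0,0,0],[0,0,0],1]]'; python3 - <<'E'
from h import *
im,d=bot.read_camera("side"); to([*MID,.207])
cv2.imwrite("pics/side5.png",cv2.resize(im[120:290,150:350,::-1],(700,595)))
r=bot.landmark_of("side","bar_mid"); print([(e["score"],e["xy"][0]*512,e["xy"][1]*384) for e in r])
d0=np.load("side0.npy")
# bar mid heights before/after at same pixels
i=bot.camera_info("side");T=np.array(i["world_from_camera"])
for D in(d0,d):
    z=[]
    for u in range(235,275):
        for v in range(180,215):
            if D[v,u]>0:
                p=pt("side",u,v,D[v,u])
                if .16<p[2]<.23 and np.hypot(*(p[:2]-MID))<.02: z.append(p[2])
    print(len(z),np.percentile(z,[50,75,90]).round(4))
E
```

```text
t: 20.92
eef_pos: [0.5428, 0.0845, 0.3607]
tool_rot: [-0.001, 0.504, 0.864, -0.001]
contact_force: [1.1, -0.7, -0.4]
gripper_width: -0.001
t 20.98 q [ 0.32  0.24 -0.71  1.65  0.16  1.32  0.1 ] pos [0.5429 0.0846 0.3609] F [ 0.03 -0.1  -0.51] w 0.002 yaw 119.5 tilt [-0.09 -0.  ]
shift mm [ -0.3   2.5 153.9]
[(0.89, 253.2864, 189.3888)]
89 [0.2063 0.2076 0.2083]
89 [0.2071 0.2087 0.2091]
```

View pics/side5.png

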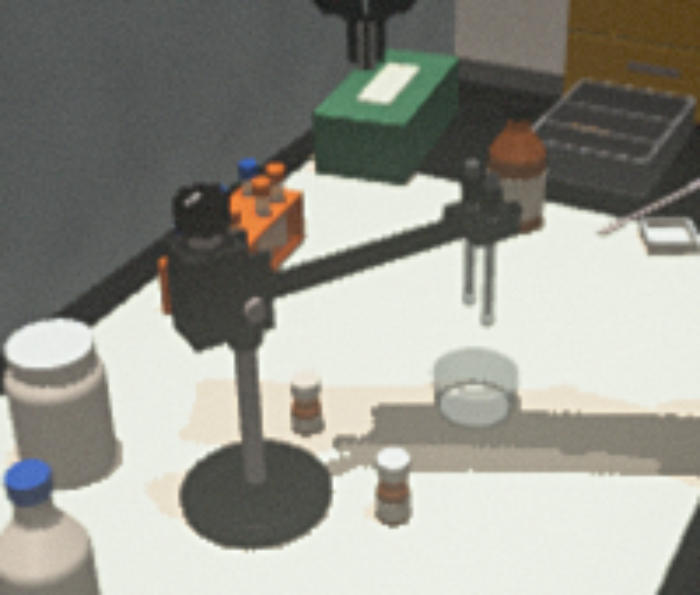

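The arm is back up at its stop, with the bar running from (275,285) to (445,232). The bench items are where they were, and the gripper is clear at (367,60).

```bash
python3 -c "
from station import bot
print(bot.hand_in())"
```

```text
the job is handed in; nothing more can be done
None
```

The spring arm is tightened: a 10 N press at mid-span now pushes it down about 8 mm. I handed the job in at about 21 s of the 72 s allowed.

- **Before:** the arm gave about 17 mm at roughly 9.5 N, so about 18 mm at 10 N.
- **Adjustment:** I turned the knob about 102° (1.78 rad) clockwise from above in one grip. The hand's yaw shows the turn. I did not read the knob's angle itself.
- **Check press:** held for about 1.7 s, it showed 7.8 mm at about 9.8 N total, 9.6 N of it vertical. The 7.8 mm comes from the fingertip height and takes the stop at the stated 207 mm. A sideways drag of 3 to 4 N early in that press was eased to about 2 N. Single force readings scatter by about 0.5 N.
- **Release:** the arm sprang back, and the depth image puts the bar at about 207 mm, its stop height. The gripper is clear of everything, and in the last side view nothing on the bench has visibly moved.

I could not measure the load on the stop pad.

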